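# Put the forming tools back on their silhouette pads

### The arm

A 6-joint arm with a two-finger parallel gripper is mounted at the origin on the work surface. World frame = base frame: x ahead of the robot, y to its left, z up, the work surface at z = 0. Lengths are in mm, angles in degrees, forces in N, time in s.
With the tool pointing down it reaches from about 350 to 850 mm from the base axis. Payload 8.1 kg.
Tool frame: the origin (TCP) lies at the very end of the fingers, on their centre line; the grasp point (between the pads) lies r.tcp_to_grasp behind it (r.tcp_to_grasp is the distance from the TCP to the grasp point, in mm); z points along the fingers, y is the line along which they close (so a half turn about z gives the same grasp; the last joint's range is limited). The gripper opens to 85 mm and grips with 20 to 120 N. Pads are 22 mm wide; open, the fingers measure 114 mm over their backs; the gripper's body (76 mm by 85 mm) begins 54 mm behind the grasp point. The pads swing forward as they close: fully open they stand 13 mm farther back than shut.
Start: joints at [68.388, 7.471, 85.268, -0, 87.261, -4.893], TCP at [172.584, 574.648, 231.292] pointing down, gripper open.
Joint ranges: [-169.43, 169.43], [-51.17, 129.36], [1.28, 143.12], [-76.62, 256.62], [0, 156.53], [-152.29, 152.29]. Speed limits (degrees/s): [136.94, 136.94, 159.86, 180, 180, 180].

### API

Orientations are given as [roll, pitch, yaw] about the fixed x, y, z axes, in that order (R = Rz(yaw) Ry(pitch) Rx(roll)).
In Python, from bench import r gives the robot as it stands.
- The arm moves only by the shell command python3 -m handwheel 'ROWS' [OPENING] [FORCE]. ROWS is JSON, a list of rows, each a list of 4 numbers: the shift along the tool's x, y, z in m, then the turn about the tool's z in degrees. A call has 1 to 10 rows; each row shifts and turns the commanded pose from where the row before left it, along the tool's axes as they then stand; what a row does not reach is not made up. A row lasts 1/10 s, in which the tool goes at most 50 mm and 8.59 degrees, less where a joint would pass 70% of its speed; a pose out of reach is approached as far as the arm can. A call is refused whole if a number of a shift passes 0.05 or a number of a turn 8.59, either way. A call with a gripper value outside its range is refused whole. OPENING is the finger opening in m, from 0 to 0.0854, set as the call begins (- or left out, the last holds). The fingers move at their own pace and stop on an object; FORCE is the grip in N (left out, the last holds). Time passes only in rows, so rows that do not move let the fingers close. It gives the time, the measured TCP pose, the force, the opening and the grip force at its end, in the units of the state.
- r.sense(): the state, without advancing time (a new reading comes with each control period).
- r.snapshot(name): name is "scene" or "top" or "wrist"; returns the picture (400x640x3 uint8, red, green, blue); there is no depth.
- r.camera_params(name): a dict with "fx", "fy", "cx", "cy" (pixels), "R" (3x3) and "t" (3): a world point X has camera coordinates R X + t; the wrist camera has in their place "mount" (4x4, takes a point from camera to tool coordinates, whose origin is the TCP and whose axes are the flange's). Camera axes: x right, y down, z forward; pixel columns grow to the right and rows downward; lengths in mm; the calibration is good to about 2 mm. A picture is of the moment at which its call begins: read the wrist's pose just before it. camera_params takes no time and is no camera call.
- r.hand_in(): hands the job in; it is judged then, once.
The state is a dict: "time": time; "joint_pos": joint angles; "qd": joint speeds; "joint_efforts": joint torques, N m; "tool_pos": TCP position; "tcp_rot": TCP orientation; "ft_force": force on the tool from outside, world axes, zero at the start; "wrist_torque": the same for the moment, N m; "finger_gap": finger opening in mm; "grip_force": force on a finger pad.
Only numpy, scipy, OpenCV 4.12 (cv2) and the standard library are available. Lean on these libraries where they do the work, as an engineer would, in place of code of your own. Each camera call takes 0.05 s, during which the arm holds its last target. There are 200 camera calls.

### The job

Tidy the metalsmith's bench: stand each of the four steel forming tools (square doming block, round bench block, grooved swage bar, double-horned anvil) on the cork pad that carries its own silhouette, upright, centred on and lined up with the silhouette, and let go of it. The flux bottle and the green-lidded jar must stay standing where they are.

Things in the scene. Friction and masses are not known exactly. Their poses are not given: they have to be found in the camera images.
- doming_block_mid (a point): Steel doming block: a square block 44 x 44 mm, 40 mm high, with round dark hollows on top. Its z axis points up, it stands upright on the bench at the start, and its point lies half-way up. Point: its centre, 20 mm above its underside; x and y square to its sides. 0.5 to 0.8 kg.
- bench_block_mid (a point): Round steel bench block on a thin black rubber foot: a plain disc 54 mm in diameter, 24 mm high. Its z axis points up, it stands upright on the bench at the start, and its point lies half-way up. Point: its centre, 12 mm above its underside. 0.3 to 0.5 kg.
- swage_block_mid (a point): Steel swage block: a straight bar 104 mm long (its x), 30 mm wide (its y), 27 mm high, with grooves across the top. Its z axis points up, it stands upright on the bench at the start, and its point lies half-way up. Point: its centre, 13.5 mm above its underside. 0.4 to 0.65 kg. It is the same either way round.
- anvil_mid (a point): Small double-horned steel bench anvil, 108 mm long over the tips of its two equal horns (its x), 30 mm wide (its y), 46 mm high; the middle part, 56 mm long, has flat parallel sides 30 mm apart by which it can be gripped, with a slightly narrower waist between 10 and 20 mm height. Its z axis points up, it stands upright on the bench at the start, and its point lies half-way up. Point: its centre, 23 mm above its underside. 0.44 to 0.72 kg. It is the same either way round.
- pad_doming_block_top (a point): Point at the middle of the upper face of a fixed flat cork pad, 124 x 80 mm (along its x and y) and 6 mm thick, lying on the bench, upper face 6 mm above the bench, z up. Painted on it is a flat dark silhouette, centred on this point, 3 mm larger all round than the tool it belongs to: a square, 50 mm.
- pad_bench_block_top (a point): Point at the middle of the upper face of a fixed flat cork pad, 124 x 80 mm (along its x and y) and 6 mm thick, lying on the bench, upper face 6 mm above the bench, z up. Painted on it is a flat dark silhouette, centred on this point, 3 mm larger all round than the tool it belongs to: a round disc, 60 mm.
- pad_swage_block_top (a point): Point at the middle of the upper face of a fixed flat cork pad, 124 x 80 mm (along its x and y) and 6 mm thick, lying on the bench, upper face 6 mm above the bench, z up. Painted on it is a flat dark silhouette, centred on this point, 3 mm larger all round than the tool it belongs to: a straight bar, 110 mm along x and 36 mm along y.
- pad_anvil_top (a point): Point at the middle of the upper face of a fixed flat cork pad, 124 x 80 mm (along its x and y) and 6 mm thick, lying on the bench, upper face 6 mm above the bench, z up. Painted on it is a flat dark silhouette, centred on this point, 3 mm larger all round than the tool it belongs to: a 62 x 36 mm rectangle with a tapering horn at each end, 114 mm in all along x.
- flux_bottle_mid (a point): Off-white flux bottle standing among the tools, 34 mm in diameter, 85 mm high, upright; point at half height. Not to be moved. (The other clutter among the tools is one low brass collar 14 mm high; the rest stands well outside, the fire bricks beyond the far side of the work area 110 mm high.)
- jar_mid (a point): Small glass jar with a green lid standing among the tools, 44 mm in diameter, 55 mm high, upright; point at half height. Not to be moved.
Things that resemble listed ones, but are neither listed nor needed, are in the scene too. Leave any orange or red look-alike of the part that bears anvil_mid alone.

How it is judged:
By the outcome, as a careful person would: the job done as asked, in the order asked, and still so for the second after the job is handed in, with the robot touching nothing.
It also fails if it takes over 115 s, if anything falls off the work surface, if the arm or the gripper's body presses on something with over 40 N, if the wrist force passes 120 N, or if a joint passes its speed limit or range.

## Working session

There is one attempt and no reset: what is moved stays moved. The work goes in short steps, Python scripts to look and compute and a shell command to move; the robot and the scene stay as the last step left them, time stands still between calls to the robot, and variables do not carry over. Pictures are saved under pics/ and viewed, at most 14 in all, crops included, and the job is handed in when it is done.

```bash
ls; mkdir -p pics; python3 - <<'E'
from bench import r
import cv2
print(r.sense(), r.tcp_to_grasp)
for n in("top","scene"):
    cv2.imwrite(f"pics/{n}0.png",r.snapshot(n)[:,:,::-1]); print(n,r.camera_params(n))
print(r.camera_params("wrist"))
E
```

```text
pics
{'time': 0.0, 'joint_pos': array([ 6.83881404e+01,  7.51669570e+00,  8.53300709e+01,  1.42215424e-03,
        8.72609284e+01, -4.89374651e+00]), 'qd': array([-0.05437216, -0.08954393,  0.0635176 ,  0.02105935, -0.01577968,
       -0.0966475 ]), 'joint_efforts': array([ 5.38456407e-04, -5.69392884e+01, -5.00563216e+01, -6.60617434e-05,
        1.46046866e-02, -2.02289641e-05]), 'tool_pos': array([172.37042351, 574.13009636, 230.22029049]), 'tcp_rot': array([-1.79892819e+02, -1.06024831e-02,  1.63281808e+02]), 'ft_force': array([ 0.21958076, -0.41348917, -0.53264809]), 'wrist_torque': array([ 0.03899804, -0.02768815, -0.04724052]), 'grip_force': 0.0, 'finger_gap': 85.01651929167407} 18.700000000000003
top {'fx': 429.7204256865034, 'fy': 429.7204256865034, 'cx': 318.6530943465998, 'cy': 202.03165343130382, 'R': array([[ 2.63852618e-02, -9.99647129e-01,  3.07167409e-03],
       [-9.94693418e-01, -2.65599308e-02, -9.93960477e-02],
       [ 9.94425572e-02, -4.32783253e-04, -9.95043210e-01]]), 't': array([  -4.28839579,  436.61664581, 1168.84965105])}
scene {'fx': 488.3038221185091, 'fy': 488.3038221185091, 'cx': 314.4190516942454, 'cy': 195.91666877714636, 'R': array([[-0.769675  ,  0.63819833,  0.01741512],
       [ 0.39083581,  0.49257116, -0.7775738 ],
       [-0.50482449, -0.59167266, -0.62855047]]), 't': array([ 320.52201237, -129.02718578, 1333.09112049])}
{'fx': 338.3718127889916, 'fy': 338.3718127889916, 'cx': 318.4188359088214, 'cy': 199.93287841790612, 'mount': array([[ 5.21677328e-04, -9.56797480e-01, -2.90754726e-01,
         7.36664500e+01],
       [ 9.99999347e-01,  7.94644912e-04, -8.20751102e-04,
         1.84709803e-01],
       [ 1.01633935e-03, -2.90754109e-01,  9.56797270e-01,
        -1.42559556e+02],
       [ 0.00000000e+00,  0.00000000e+00,  0.00000000e+00,
         1.00000000e+00]])}
```

View pics/top0.png

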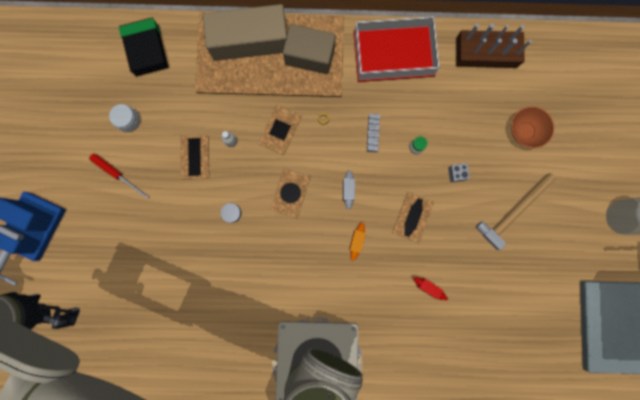

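View pics/scene0.png

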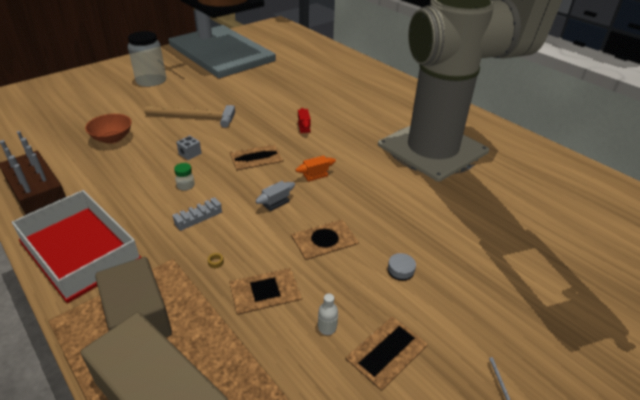

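Top view, tools:
- Doming block at (459,173), bench block at (231,213), swage bar at (373,133), grey anvil at (349,189).

Pads:
- Square at (280,130), disc at (290,193), bar at (194,157), anvil at (413,217).

Must not move: flux bottle at (229,138), jar at (419,144).

Look-alikes:
- For the anvil: orange (358,241) and red (430,288). I choose the grey one.
- For the bench block: the pale round thing at (124,117), and the brass collar at (323,119). I choose the low steel disc at (231,213).

Next I get coarse world positions.

```bash
cat > h.py <<'E'
import numpy as np, cv2, json
from bench import r
from scipy.spatial.transform import Rotation as Ro
def pose():
    s=r.sense(); return Ro.from_euler('xyz',s['tcp_rot'],degrees=True).as_matrix(), s['tool_pos']
def cam(name):
    c=r.camera_params(name)
    if name!='wrist': return c,c['R'].T,-c['R'].T@c['t']
    R,p=pose(); m=c['mount']; return c,R@m[:3,:3],R@m[:3,3]+p
def ray(cm,uv,z):
    c,R,o=cm; d=R@np.array([(uv[0]-c['cx'])/c['fx'],(uv[1]-c['cy'])/c['fy'],1]); return (o+d*(z-o[2])/d[2])
def proj(cm,X):
    c,R,o=cm; q=R.T@(np.array(X,float)-o); return np.array([c['fx']*q[0]/q[2]+c['cx'],c['fy']*q[1]/q[2]+c['cy']])
def rectify(im,cm,z,cx,cy,half,mm=0.5):
    """metric crop of plane z: columns = world x, rows = -world y; mm per px"""
    P=np.float32([[cx-half,cy+half],[cx+half,cy+half],[cx+half,cy-half],[cx-half,cy-half]])
    n=2*half/mm; H=cv2.getPerspectiveTransform(np.float32([proj(cm,(*p,z)) for p in P]),np.float32([[0,0],[n,0],[n,n],[0,n]]))
    return cv2.warpPerspective(im,H,(int(n),int(n)))
E
python3 - <<'E'
from h import *
cm=cam('top')
for n,u,v,z in [("dome",459,172,40),("disc",231,212,24),("swage",373,133,27),("anvil",349,189,46),("Pdome",280,130,6),("Pdisc",290,193,6),("Pswage",194,157,6),("Panvil",413,217,6),("flux",228,134,70),("jar",419,144,55),("orange",358,241,40),("collar",323,119,14)]:
    print(n,ray(cm,(u,v),z)[:2].round())
E
```

```text
dome [ 528. -376.]
disc [402. 248.]
swage [ 635. -140.]
anvil [472. -74.]
Pdome [642. 123.]
Pdisc [462.  89.]
Pswage [557. 364.]
Panvil [ 403. -258.]
flux [610. 257.]
jar [ 600. -263.]
orange [ 332. -102.]
collar [675.   1.]
```

```bash
python3 -m handwheel '[[-0.041,-0.022,-0.002,0],[-0.041,-0.022,-0.002,0],[-0.041,-0.022,-0.002,0],[-0.041,-0.022,-0.002,0],[-0.041,-0.022,-0.002,0],[-0.041,-0.022,-0.002,0],[-0.041,-0.022,-0.002,0],[-0.041,-0.022,-0.002,0],[-0.041,-0.022,-0.002,0],[-0.041,-0.022,-0.002,0]]'; python3 -m handwheel '[[0,0,0,-8.35],[0,0,0,-8.35],[0,0,0,0],[0,0,0,0]]'
python3 - <<'E'
from h import *
cm=cam('wrist'); im=r.snapshot('wrist'); np.save('w1.npy',im); cv2.imwrite('pics/w1.png',im[:,:,::-1])
import pickle; pickle.dump(cm,open('w1.pkl','wb'))
E
```

```text
time: 1.1
tool_pos: [502.8, 244.3, 251.0]
tcp_rot: [-180.0, -0.0, 163.3]
ft_force: [0.4, 0.8, -0.5]
finger_gap: 85.3
grip_force: 0.0
time: 1.5
tool_pos: [501.7, 246.0, 250.9]
tcp_rot: [-180.0, -0.0, 179.7]
ft_force: [-0.2, 0.9, 0.0]
finger_gap: 85.4
grip_force: 0.0
```

View pics/w1.png

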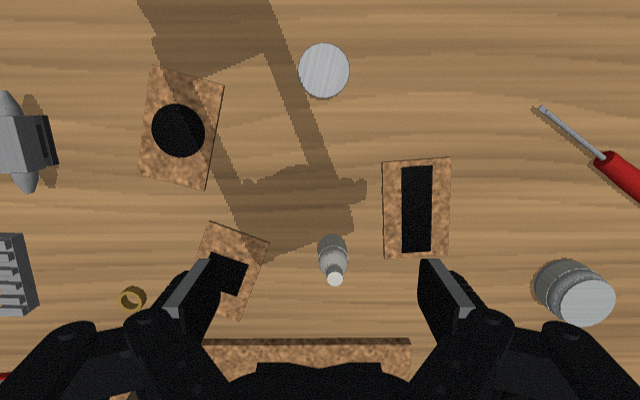

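Wrist view: disc silhouette at (178,131), bar silhouette at (417,209), bench block at (324,70), flux bottle at (333,262). The square silhouette at (227,272) is half hidden by a finger. Now the right half.

```bash
python3 -m handwheel '[[0,-0.038,0,0],[0,-0.038,0,0],[0,-0.038,0,0],[0,-0.038,0,0],[0,-0.038,0,0],[0,-0.038,0,0],[0,-0.038,0,0],[0,-0.038,0,0],[0,-0.038,0,0],[0,-0.038,0,0]]'; python3 -m handwheel '[[0,0,0,0],[0,0,0,0]]'
python3 - <<'E'
from h import *
cm=cam('wrist'); im=r.snapshot('wrist'); np.save('w2.npy',im); cv2.imwrite('pics/w2.png',im[:,:,::-1])
import pickle; pickle.dump(cm,open('w2.pkl','wb'))
E
```

```text
time: 2.55
tool_pos: [501.7, -135.0, 251.4]
tcp_rot: [-180.0, 0.0, 179.8]
ft_force: [1.5, 0.6, -0.7]
finger_gap: 85.5
grip_force: 0.0
time: 2.75
tool_pos: [501.7, -134.2, 251.2]
tcp_rot: [180.0, -0.0, 179.8]
ft_force: [0.6, 0.2, -0.4]
finger_gap: 85.2
grip_force: 0.0
```

View pics/w2.png

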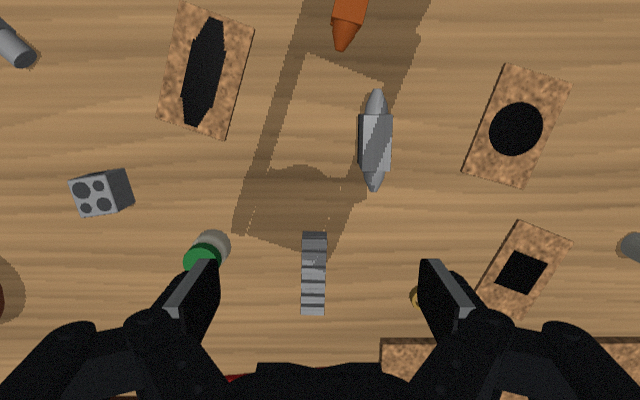

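Wrist view 2: doming block's top face at (93,197), jar at (205,247), swage bar at (314,272), grey anvil at (375,140). Silhouettes: anvil (204,72), disc (516,129), square (521,271). Next I measure the silhouettes and view the tools as metric crops.

```bash
cat > m.py <<'E'
from h import *
import pickle
def comp(mask,seed):
    n,l,st,ce=cv2.connectedComponentsWithStats(mask.astype(np.uint8),connectivity=4)
    best=min(range(1,n),key=lambda i:(st[i,4]<60)*1e6+np.hypot(*(ce[i]-seed))); return (l==best).astype(np.uint8)
def shape(im,cm,z,c,half,fn,mm=0.5):
    q=rectify(im,cm,z,*c,half,mm); m=comp(fn(q),(half/mm,half/mm))
    ct=max(cv2.findContours(m,cv2.RETR_EXTERNAL,cv2.CHAIN_APPROX_NONE)[0],key=len)[:,0].astype(np.float32)
    W=np.c_[c[0]-half+(ct[:,0]+.5)*mm, c[1]+half-(ct[:,1]+.5)*mm].astype(np.float32)
    (x,y),(a,b),t=cv2.minAreaRect(W); 
    if a<b: a,b,t=b,a,t+90
    M=cv2.moments(W); 
    return q,dict(rect=np.round([x,y],1),size=np.round([a+mm,b+mm],1),yaw=round((t+90)%180-90,1),cen=np.round([M['m10']/M['m00'],M['m01']/M['m00']],1),area=round(M['m00']))
dark=lambda q:q.max(2)<40
grey=lambda q:(q.max(2)>70)&((q.max(2).astype(int)-q.min(2))<28)
E
python3 - <<'E'
from m import *
L={k:(np.load(k+'.npy'),pickle.load(open(k+'.pkl','rb'))) for k in('w1','w2')}
for n,k,c in [("Pdome",'w2',(642,123)),("Pdisc",'w1',(462,89)),("Pdisc",'w2',(462,89)),("Pswage",'w1',(557,364)),("Panvil",'w2',(403,-258))]:
    print(n,k,shape(*L[k],6,c,75,dark)[1])
T=[]
for n,k,z,c in [("dome",'w2',40,(528,-376)),("disc",'w1',24,(402,248)),("swage",'w2',27,(635,-140)),("anvil",'w2',46,(472,-74))]:
    q,d=shape(*L[k],z,c,75,grey); print(n,d); T.append(q)
cv2.imwrite('pics/t.png',np.vstack([np.hstack(T[:2]),np.hstack(T[2:])])[:,:,::-1])
E
```

```text
Pdome w2 {'rect': array([644.3, 123.3]), 'size': array([49.9, 49.8]), 'yaw': 67.8, 'cen': array([644.2, 123.4]), 'area': 2333}
Pdisc w1 {'rect': array([463.6,  87.1]), 'size': array([59.4, 58.9]), 'yaw': -66.0, 'cen': array([463.6,  87.1]), 'area': 2680}
Pdisc w2 {'rect': array([463.4,  87.2]), 'size': array([59.1, 58.8]), 'yaw': 68.2, 'cen': array([463.5,  87.2]), 'area': 2666}
Pswage w1 {'rect': array([559.4, 363.1]), 'size': array([109.5,  35.9]), 'yaw': 4.0, 'cen': array([559.5, 363.1]), 'area': 3723}
Panvil w2 {'rect': array([ 404.1, -259.4]), 'size': array([113.7,  36. ]), 'yaw': -19.4, 'cen': array([ 404.1, -259.4]), 'area': 3200}
dome {'rect': array([ 529. , -380.6]), 'size': array([47.2, 45.8]), 'yaw': 9.0, 'cen': array([ 530.2, -380.8]), 'area': 1904}
disc {'rect': array([402.2, 250.8]), 'size': array([53.5, 53.5]), 'yaw': -90.0, 'cen': array([402.2, 250.6]), 'area': 2193}
swage {'rect': array([ 633.9, -141.6]), 'size': array([114.4,  30.6]), 'yaw': -1.9, 'cen': array([ 636.9, -141.7]), 'area': 2907}
anvil {'rect': array([472.2, -75.5]), 'size': array([104.7,  32. ]), 'yaw': 2.0, 'cen': array([472. , -75.7]), 'area': 2469}
```

View pics/t.png

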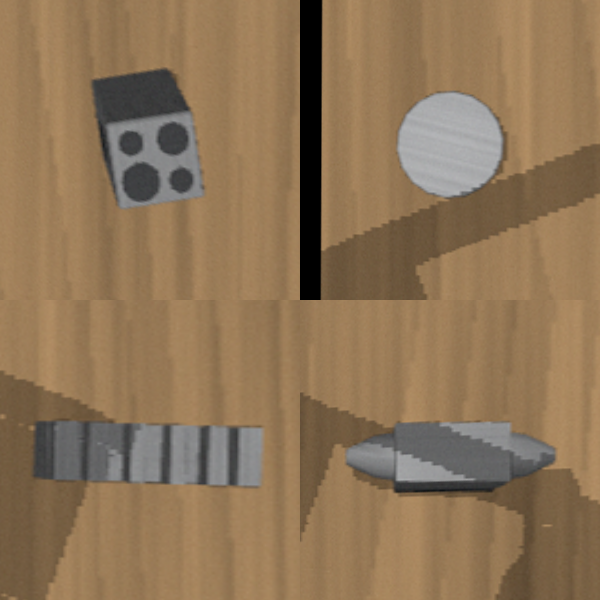

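All sizes match the given ones. The crops show the doming block's top face at (155,159), the disc at (450,144), the swage top from x=52 to x=262, and the anvil body centred at (453,452). This is the grey anvil, and the blocks are the right ones. Now I pick the doming block at (530.5, -380.5), yaw 9.

```bash
python3 -m handwheel '[[-0.005,-0.041,0.02,0],[-0.005,-0.041,0.02,0],[-0.005,-0.041,0.02,0],[-0.005,-0.041,0.02,0],[-0.005,-0.041,0.02,0],[-0.005,-0.041,0.02,0],[0,0,0.01,-4.6],[0,0,0.01,-4.6],[0,0,0,0],[0,0,0,0]]' 0.0854
python3 - <<'E'
from m import *
cm=cam('wrist'); im=r.snapshot('wrist')
q,d=shape(im,cm,40,(530,-380),75,grey); print(d)
cv2.imwrite('pics/d1.png',np.hstack([im[:,:],cv2.resize(q,(400,400))])[:,320-160:][:, :, ::-1])
E
```

```text
time: 3.8
tool_pos: [532.4, -378.6, 111.4]
tcp_rot: [180.0, -0.0, -170.9]
ft_force: [0.3, -0.3, 0.9]
finger_gap: 85.8
grip_force: 0.0
{'rect': array([ 526.8, -382.2]), 'size': array([51.1, 44.4]), 'yaw': 8.8, 'cen': array([ 528.8, -381.4]), 'area': 1974}
```

View pics/d1.png

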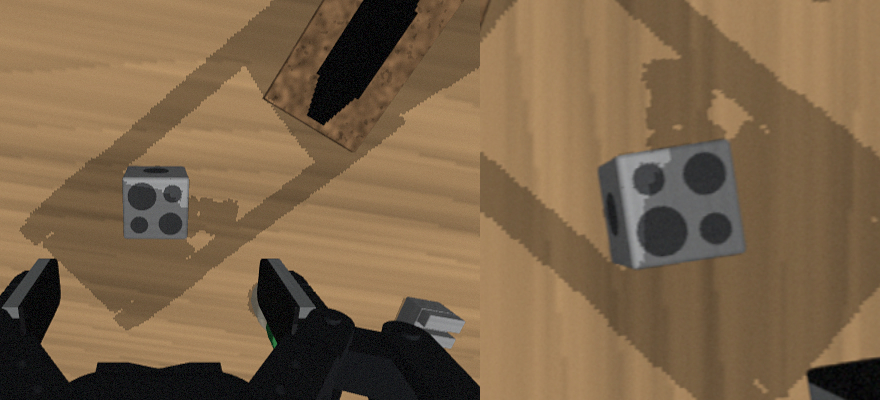

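The block's top face measures (530.7,-381.3), yaw 8.8, and it sits between the open fingers. The side face at the top of the crop isn't part of that. Descend and grip.

```bash
python3 -m handwheel '[[0.002,-0.002,0.03,0],[0,0,0.03,0],[0,0,0.026,0],[0,0,0.02,0],[0,0,0,0]]'; python3 -m handwheel '[[0,0,0,0],[0,0,0,0],[0,0,0,0],[0,0,0,0],[0,0,0,0],[0,0,0,0],[0,0,0,0],[0,0,0,0]]' 0.02 80
```

```text
time: 4.35
tool_pos: [528.7, -380.1, 2.7]
tcp_rot: [179.8, -0.2, -170.9]
ft_force: [-0.6, 0.4, -0.5]
finger_gap: 85.4
grip_force: 0.0
time: 5.15
tool_pos: [531.6, -383.1, 7.8]
tcp_rot: [-179.9, 0.1, -170.8]
ft_force: [-0.3, 2.1, 7.5]
finger_gap: 43.2
grip_force: 83.7
```

```bash
python3 -m handwheel '[[0,0,-0.02,0],[0,0,-0.04,0],[0,0,-0.04,0],[0,0,-0.04,0]]'; python3 -m handwheel '[[-0.0155,0.0395,0,0],[-0.0155,0.0395,0,0],[-0.0155,0.0395,0,0],[-0.0155,0.0395,0,0],[-0.0155,0.0395,0,0],[-0.0155,0.0395,0,0],[-0.0155,0.0395,0,0],[-0.0155,0.0395,0,0],[-0.0155,0.0395,0,0],[-0.0155,0.0395,0,0]]';  python3 -m handwheel '[[-0.0115,0.0285,0,0],[-0.0115,0.0285,0,0],[-0.0115,0.0285,0,0],[0,0,0,7.8],[0,0,0,7.8],[0,0,0,7.8],[0,0,0,7.8],[0,0,0,0],[0,0,0,0]]'
python3 - <<'E'
from m import *
cm=cam('wrist'); s=r.sense(); print(s['tool_pos'],s['tcp_rot'],s['finger_gap']); im=r.snapshot('wrist')
cv2.imwrite('pics/d2.png',im[:,:,::-1])
R,p=pose(); print((R.T@(np.array([644.2,123.4,6])-p)).round(1))
E
```

```text
time: 5.55
tool_pos: [529.3, -381.7, 145.9]
tcp_rot: [179.9, -0.1, -170.8]
ft_force: [1.0, -0.6, -6.7]
finger_gap: 42.7
grip_force: 83.2
time: 6.55
tool_pos: [619.6, 34.1, 144.8]
tcp_rot: [180.0, -0.1, -170.8]
ft_force: [1.3, -0.7, -6.3]
finger_gap: 43.3
grip_force: 83.5
time: 7.45
tool_pos: [640.1, 122.2, 144.8]
tcp_rot: [-180.0, -0.0, 158.2]
ft_force: [0.6, -0.4, -6.6]
finger_gap: 43.2
grip_force: 83.8
[640.07129503 122.18087756 144.84529097] [-1.79973109e+02 -4.86222121e-02  1.58205373e+02] 43.1887662070828
[ -3.3   2.7 139. ]
```

View pics/d2.png

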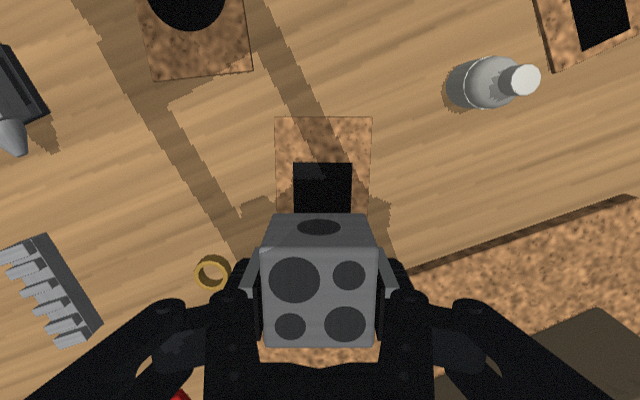

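The doming block is held, with its top face spanning columns 260–378 and rows 247–347. The square silhouette is just ahead at (322,187). I compute the in-hand offset.

```bash
cat >> h.py <<'E'
def intool(uv,zt):
    c=r.camera_params('wrist'); m=c['mount']; d=m[:3,:3]@np.array([(uv[0]-c['cx'])/c['fx'],(uv[1]-c['cy'])/c['fy'],1]); o=m[:3,3]
    return (o+d*(zt-o[2])/d[2]).round(1)
E
python3 - <<'E'
from m import *
for uv in [(260,248),(377,247),(379,347),(263,348)]: print(intool(uv,-35))
im=cv2.imread('pics/d2.png')[:,:,::-1]; cm=cam('wrist')
q,d=shape(im,cm,6,(642,123),75,dark); print(d, r.sense()['tool_pos'])
m=dark(im).astype(np.uint8)[150:213,270:375]; ys,xs=np.nonzero(m); 
for u in (xs.min()+270,xs.max()+270): print(ray(cm,(u+.5*0,190),6).round(1))
print(ray(cm,(322,ys.min()+150),6).round(1))
E
```

```text
[ 23.5 -20.2 -35. ]
[ 23.9  20.4 -35. ]
[-17.8  23.3 -35. ]
[-18.3 -21.1 -35. ]
{'rect': array([642.5, 124.3]), 'size': array([50.2, 45.2]), 'yaw': 68.2, 'cen': array([642.6, 124.3]), 'area': 2147} [640.19143658 122.1773219  144.95685591]
[634.7 100.7   6. ]
[653.2 147.1   6. ]
[622.1 132.6   6. ]
```

```bash
python3 -m handwheel '[[-0.005,0.003,0.03,0],[0,0,0.04,0],[0,0,0.04,0],[0,0,0.015,0],[0,0,0.006,0],[0,0,0,0],[0,0,0,0]]'
```

```text
time: 8.2
tool_pos: [647.5, 123.3, 16.0]
tcp_rot: [179.9, 0.1, 158.0]
ft_force: [-0.2, 0.3, -6.1]
finger_gap: 43.0
grip_force: 84.9
```

```bash
python3 -m handwheel '[[0,0,0.002,0],[0,0,0.001,0],[0,0,0,0],[0,0,0,0]]'
python3 - <<'E'
from m import *
s=r.sense(); print(s['tool_pos'],s['ft_force'])
cm=cam('wrist'); im=r.snapshot('wrist'); cv2.imwrite('pics/d3.png',im[150:400,160:480,::-1].repeat(2,0).repeat(2,1))
E
```

```text
time: 8.6
tool_pos: [647.7, 123.3, 13.7]
tcp_rot: [179.9, 0.2, 158.0]
ft_force: [-2.1, -0.2, 5.6]
finger_gap: 42.8
grip_force: 86.5
[647.71492215 123.27516255  13.65202318] [-2.05129275 -0.18238568  5.60391504]
```

View pics/d3.png

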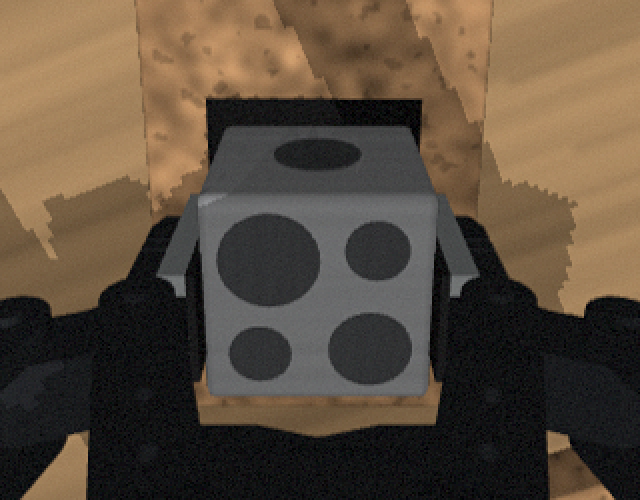

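In contact with the pad. In crop pixels, the silhouette's near edge is at row 99 (columns 206–422) and the block's bottom front edge is at row 126 (columns 225–413). I compute the margins.

```bash
python3 - <<'E'
from m import *
z=13.6-6
for uv in [(206,99),(422,99),(225,127),(413,127),(319,99),(319,127)]: print(uv,intool((160+uv[0]/2,150+uv[1]/2),z))
E
```

```text
(206, 99) [ 28.2 -25.6   7.6]
(422, 99) [28.3 24.5  7.6]
(225, 127) [ 21.4 -21.5   7.6]
(413, 127) [21.4 22.7  7.6]
(319, 99) [28.2  0.6  7.6]
(319, 127) [21.4  0.6  7.6]
```

```bash
python3 -m handwheel '[[0,0,-0.006,0],[0.0038,-0.001,0,0],[0,0,0,0],[0,0,0.003,0],[0,0,0.0025,0],[0,0,0,0],[0,0,0,0]]'
python3 - <<'E'
from m import *
s=r.sense(); print(s['tool_pos'],s['ft_force'])
cm=cam('wrist'); im=r.snapshot('wrist'); cv2.imwrite('pics/d4.png',im[:,:,::-1])
g=im.mean(2)
# silhouette / block transitions down column 310..330 and along row
for u in (300,318,335): print(u,g[185:235,u].round().astype(int))
for v in (203,208,216): print(v,g[v,255:290].round().astype(int),g[v,355:380].round().astype(int))
E
```

```text
time: 9.35
tool_pos: [642.4, 123.7, 13.5]
tcp_rot: [-180.0, -0.0, 158.0]
ft_force: [-8.1, -1.0, 11.7]
finger_gap: 43.0
grip_force: 87.0
[642.44549164 123.69790866  13.54609921] [-8.10415764 -1.02944354 11.7278607 ]
300 [126 122 117 116 108 110 100 101  99 100  90  83  88 101 114 121 116 116
 110 106 105  97 102  87  51  21  18  25  63  70  68  66  68  70  70  72
  71  62  40  33  35  31  33  30  34  37  41  59  72  67]
318 [130 133 131 129 128 123 121 121 124 118 123 123 123 125 125 119 120 114
 113 107 102  98 101 106  69  28  25  30  63  68  74  76  76  67  46  26
  35  32  37  24  34  34  33  26  32  27  31  29  30  31]
335 [ 71  67  65  69  65  68  75  75  79  90  85  95  97  98 101 105 102 102
 101  99 101  96 101  95  64  12  11  12  60  75  68  71  74  77  78  79
  62  37  36  29  35  30  34  38  33  32  40  53  65  74]
203 [125 124 123 116 112 107 108 110 112 118 121 126 126 132 134 125 115 104
  95  94  89  80  95 110 109 112 117 116 118 119 123 123 122 120 115] [ 77  80  86  87  97  98 102 100  98  86  86  85  94  95 101 104 103 100
  95  97  96  93  95  92  96]
208 [105 108 109 111 106 112 122 119 119 119 122 124 104 108  86 101 116 108
 107 110 106 102  96  78  79  67  72  73  79 119 125 125 126 126 104] [84 83 89 92 93 95 94 92 90 88 90 92 95 88 93 94 92 99 90 93 86 86 89 90
 89]
216 [125 131 135 138 139 145 143 144 141 144 144 144  44  23  24  15  30  65
  68  71  66  69  70  71  72  71  69  67  68  69  70  73  67  69  66] [65 67 67 64 67 70 66 69 71 67 55  6 14  1 12  8  4 23 25 83 77 80 80 85
 90]
```

```bash
python3 -m handwheel '[[0,0,-0.006,0],[-0.0010,0.0006,0,0],[0,0,0,0],[0,0,0.004,0],[0,0,0,0],[0,0,0,0]]'
python3 - <<'E'
from m import *
s=r.sense(); print(s['tool_pos'],s['ft_force'])
im=r.snapshot('wrist'); g=im.mean(2)
print(g[200:222,318].round().astype(int))
v=216; print(v,g[v,255:290].round().astype(int),g[v,355:380].round().astype(int))
E
```

```text
time: 10.0
tool_pos: [643.9, 123.9, 13.7]
tcp_rot: [180.0, 0.0, 158.0]
ft_force: [0.2, 0.2, -4.5]
finger_gap: 42.9
grip_force: 85.2
[643.85220461 123.86231054  13.72942584] [ 0.19142661  0.22109767 -4.46200935]
[111 105  98  97  95  95  76  45  27  25  22  12   9  56  73  74  69  73
  72  52  32  39]
216 [123 125 127 134 133 137 136 142 139 132  76   8  21  24  10  16  26  64
  65  70  72  69  69  66  72  69  71  69  72  68  68  70  68  73  68] [65 68 68 70 66 69 69 69 72 70 55 10  0 17 10 16 15 55 64 64 78 85 85 87
 89]
```

Margins are now even at about 3 mm. Release, lift and go to the bench block.

```bash
python3 -m handwheel '[[0,0,0,0],[0,0,0,0],[0,0,0,0],[0,0,0,0],[0,0,0,0],[0,0,-0.02,0],[0,0,-0.04,0],[0,0,-0.04,0],[0,0,-0.04,0]]' 0.0854;  python3 -m handwheel '[[0.039,0.004,0,0],[0.039,0.004,0,0],[0.039,0.004,0,0],[0.039,0.004,0,0],[0.039,0.004,0.01,0],[0.039,0.004,0.01,0],[0.038,0.003,0.01,0],[0,0,0,0],[0,0,0,0]]'
python3 - <<'E'
from m import *
cm=cam('wrist'); im=r.snapshot('wrist')
q,d=shape(im,cm,24,(402,250),75,grey); print(d)
R,p=pose(); print(p,(R.T@(np.array([*d['rect'],0])-p)).round(1))
E
```

```text
time: 10.95
tool_pos: [643.2, 123.8, 155.2]
tcp_rot: [-180.0, -0.0, 158.0]
ft_force: [0.7, 0.0, -0.3]
finger_gap: 85.4
grip_force: 0.0
time: 11.85
tool_pos: [401.0, 251.2, 123.9]
tcp_rot: [180.0, 0.0, 158.1]
ft_force: [0.9, 0.4, -0.3]
finger_gap: 85.0
grip_force: 0.0
{'rect': array([401.6, 251.2]), 'size': array([53.8, 53.6]), 'yaw': 85.6, 'cen': array([401.5, 251.1]), 'area': 2200}
[402.06126742 250.98916654 124.34855732] [ 6.000e-01 -1.000e-01  1.243e+02]
```

```bash
python3 -m handwheel '[[0,0,0.04,0],[0,0,0.04,0],[0,0,0.03,0],[0,0,0.0115,0],[0,0,0,0],[0,0,0,0]]'; python3 -m handwheel '[[0,0,0,0],[0,0,0,0],[0,0,0,0],[0,0,0,0],[0,0,0,0],[0,0,0,0]]' 0.03 80
```

```text
time: 12.5
tool_pos: [403.1, 251.2, 3.8]
tcp_rot: [179.9, 0.1, 157.9]
ft_force: [-0.1, -0.3, 1.3]
finger_gap: 85.3
grip_force: 0.0
time: 13.1
tool_pos: [403.0, 251.5, 4.4]
tcp_rot: [179.9, 0.1, 158.0]
ft_force: [-0.9, -1.5, 9.1]
finger_gap: 51.4
grip_force: 82.3
```

```bash
python3 -m handwheel '[[0,0,-0.02,0],[0,0,-0.03,0],[0,0,-0.03,0],[-0.0298,-0.0322,0,0],[-0.0298,-0.0322,0,0],[-0.0298,-0.0322,0,0],[-0.0298,-0.0322,0,0],[0,0,0.03,0],[0,0,0,0],[0,0,0,0]]'
python3 - <<'E'
from m import *
s=r.sense(); print(s['tool_pos'],s['ft_force'])
im=r.snapshot('wrist'); cv2.imwrite('pics/b1.png',im[:,:,::-1])
E
```

```text
time: 14.1
tool_pos: [462.3, 86.8, 51.7]
tcp_rot: [-179.9, -0.2, 158.0]
ft_force: [-0.1, 0.7, -4.6]
finger_gap: 51.5
grip_force: 85.9
[462.28472823  86.8166636   51.65657026] [-0.08281092  0.65220512 -4.58957953]
```

View pics/b1.png

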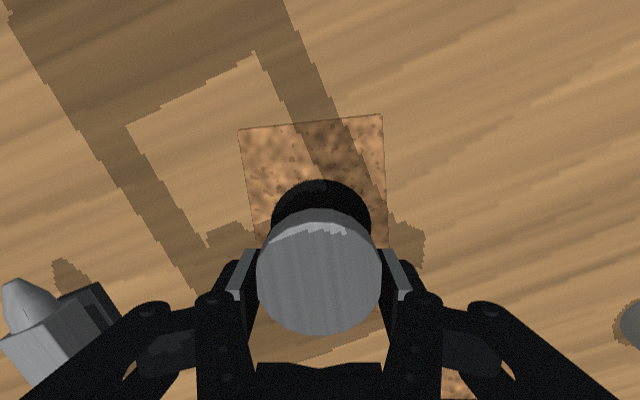

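Bench block held level at (319,270), with the disc silhouette behind it (top edge at row 180). Lower it and measure the margins.

```bash
python3 -m handwheel '[[0,0,0.025,0],[0,0,0.014,0],[0,0,0.002,0],[0,0,0,0],[0,0,0,0]]'
python3 - <<'E'
from m import *
s=r.sense(); print(s['tool_pos'],s['ft_force'])
im=r.snapshot('wrist'); cv2.imwrite('pics/b2.png',im[150:400,160:480,::-1].repeat(2,0).repeat(2,1))
g=im.mean(2)
for u in(312,319,326): print(g[190:250,u].round().astype(int))
E
```

```text
time: 14.65
tool_pos: [464.2, 87.0, 12.1]
tcp_rot: [180.0, 0.0, 158.0]
ft_force: [-0.4, 0.2, -5.4]
finger_gap: 51.3
grip_force: 86.2
[464.16313349  87.04748496  12.08755322] [-0.36323883  0.22424797 -5.42910736]
[121 123 123 125 125  89  15  19  19  27  27  24  29  25  16   2   5  18
  54  74  73  72  73  69  70  79  72  70  75  71  75  85 133 158 153 148
 151 146 149 148 148 128 105 107 107 101 102 106 106 105 104 109 105 106
 102 106 107 104 106 103]
[122 121 120 122 121  82  11  25  23  21  26  21   7   8  17   3  10  20
  47  67  70  75  71  71  73  70  71  72  74  73  75  86 130 154 158 150
 150 150 151 155 128 107 108 107 107 108 108 111 108 108 109 110 109 109
 109 108 112 109 109 111]
[ 92  92  95  96 102  75  27  22  22  27  24  24  28  16   5  11   7   8
  37  62  70  71  71  68  68  73  73  73  76  75  66  79 111 144 150 145
 143 125 103 101 103 102 100 103 101 104 101 103 105 105 105 104 104 105
 104 104 107 106 102 102]
```

View pics/b2.png

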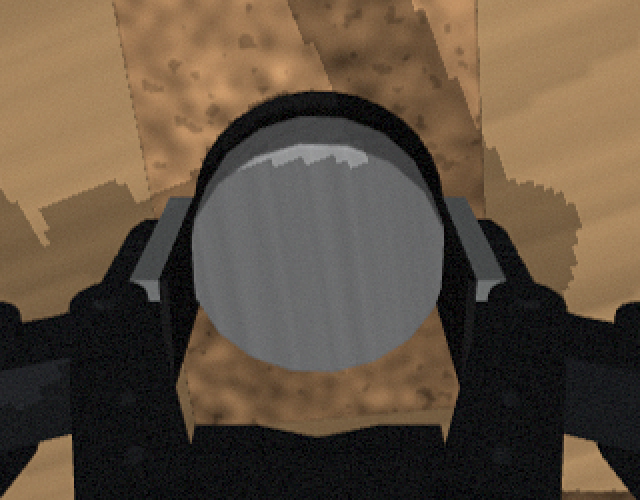

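```bash
python3 -m handwheel '[[0,0,0.002,0],[0,0,0,0],[0,0,0,0]]'
python3 - <<'E'
from m import *
s=r.sense(); print(s['tool_pos'],s['ft_force'])
cm=cam('wrist');im=r.snapshot('wrist').astype(int)
print(im[190:215,314:325].mean((1,2)).round().astype(int))
z=s['tool_pos'][2]-6
for v in(195,200,205,210): print(v,intool((319,v),z))
m=(im.max(2)<45)
for v in(200,203,206,210,214):
    x=np.nonzero(m[v])[0]; x=x[(x>220)&(x<420)]; print(v,x.min(),x.max(),(x.min()+x.max())/2, 'steel',[ (y.min(),y.max()) for y in [np.nonzero((~m[v])&(np.arange(640)>x.min())&(np.arange(640)<x.max()))[0]] if len(y)])
E
```

```text
time: 15.0
tool_pos: [464.6, 86.9, 10.5]
tcp_rot: [180.0, 0.1, 158.0]
ft_force: [-3.3, 0.7, 6.0]
finger_gap: 51.0
grip_force: 87.1
[464.57857212  86.89446869  10.45157278] [-3.33284822  0.71357793  6.03065292]
[121 121 120 121 118  76  17  25  22  22  21  20  24  21  15  11  10  10
  51  68  72  70  71  70  71]
195 [31.3  0.4  4.5]
200 [29.   0.4  4.5]
205 [26.6  0.4  4.5]
210 [24.2  0.4  4.5]
200 294 343 318.5 steel []
203 287 350 318.5 steel []
206 284 355 319.5 steel []
210 277 361 319.0 steel [(np.int64(303), np.int64(335))]
214 273 365 319.0 steel [(np.int64(290), np.int64(345))]
```

```bash
python3 -m handwheel '[[0,0,-0.005,0],[0.0008,0,0,0],[0,0,0,0],[0,0,0.0035,0],[0,0,0,0],[0,0,0,0]]'
python3 - <<'E'
from m import *
s=r.sense(); print(s['tool_pos'],s['ft_force'])
im=r.snapshot('wrist').astype(int)
print(im[190:215,314:325].mean((1,2)).round().astype(int))
E
```

```text
time: 15.65
tool_pos: [462.8, 87.0, 10.5]
tcp_rot: [-180.0, -0.0, 158.0]
ft_force: [0.5, 0.2, -3.9]
finger_gap: 51.5
grip_force: 86.2
[462.80500793  87.02811829  10.51812772] [ 0.47583618  0.15136899 -3.92368536]
[112 116 118 120 122 121 120 119  89  37  19  22  24  18  16  12  10  10
  49  68  71  70  70  70  70]
```

Margin is now 2.7 mm. Release and go to the swage bar.

```bash
python3 -m handwheel '[[0,0,0,0],[0,0,0,0],[0,0,0,0],[0,0,0,0],[0,0,0,0],[0,0,-0.02,0],[0,0,-0.04,0],[0,0,-0.04,0],[0,0,-0.04,0]]' 0.0854;  python3 -m handwheel '[[-0.0355,-0.0209,0,0],[-0.0355,-0.0209,0,0],[-0.0355,-0.0209,0,0],[-0.0355,-0.0209,0,0],[-0.0355,-0.0209,0,0],[-0.0355,-0.0209,0,0],[-0.0355,-0.0209,0,0],[0,0,0,-6.7],[0,0,0,-6.7],[0,0,0,-6.7]]';python3 -m handwheel '[[0,0,0,0],[0,0,0,0]]'
python3 - <<'E'
from m import *
cm=cam('wrist'); im=r.snapshot('wrist')
q,d=shape(im,cm,27,(638,-142),75,grey); print(d)
R,p=pose(); print(p,(R.T@(np.array([638.3,-142,0])-p)).round(1))
cv2.imwrite('pics/s1.png',np.hstack([im,cv2.resize(q,(400,400))])[:,240:][:,:,::-1])
E
```

```text
time: 16.6
tool_pos: [462.6, 87.1, 152.2]
tcp_rot: [-180.0, -0.0, 158.0]
ft_force: [1.3, 0.1, 0.3]
finger_gap: 85.1
grip_force: 0.0
time: 17.6
tool_pos: [638.4, -142.2, 150.1]
tcp_rot: [180.0, -0.1, 178.3]
ft_force: [-0.1, 0.6, 0.4]
finger_gap: 85.7
grip_force: 0.0
time: 17.8
tool_pos: [638.4, -141.7, 150.7]
tcp_rot: [180.0, -0.0, 177.9]
ft_force: [-0.1, 0.5, 0.3]
finger_gap: 85.3
grip_force: 0.0
{'rect': array([ 638.9, -141.9]), 'size': array([105. ,  30.5]), 'yaw': -1.9, 'cen': array([ 639.3, -141.9]), 'area': 3000}
[ 638.42284302 -141.63135511  150.75495991] [ 1.000e-01 -4.000e-01  1.508e+02]
```

View pics/s1.png

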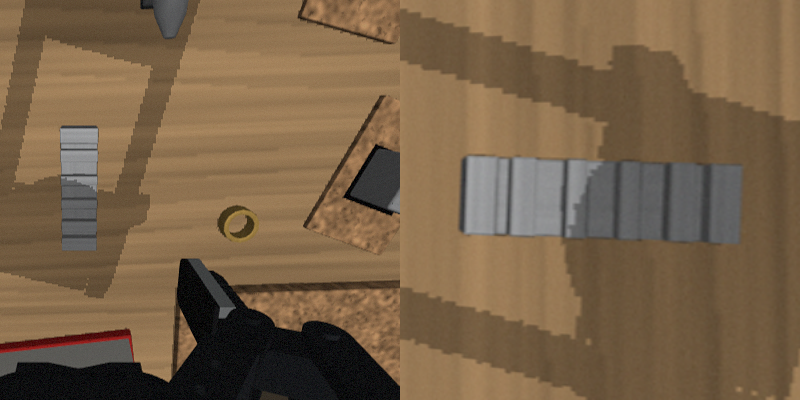

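Swage bar at (638.9,-141.9), yaw -1.9, size 105 x 30.5, right between the fingers. Its ends lie at rows 126 and 250 of the crop. Descend and grip.

```bash
python3 -m handwheel '[[-0.0005,0,0.04,0],[0,0,0.04,0],[0,0,0.04,0],[0,0,0.018,0],[0,0,0.0065,0],[0,0,0,0],[0,0,0,0]]'; python3 -m handwheel '[[0,0,0,0],[0,0,0,0],[0,0,0,0],[0,0,0,0],[0,0,0,0],[0,0,0,0],[0,0,0,0],[0,0,0,0]]' 0.01 80;python3 -m handwheel '[[0,0,-0.02,0],[0,0,-0.04,0],[0,0,-0.04,0],[0,0,-0.04,0]]'
```

```text
time: 18.55
tool_pos: [640.8, -142.3, 8.8]
tcp_rot: [-179.9, 0.2, 178.1]
ft_force: [0.4, 0.0, 0.1]
finger_gap: 85.4
grip_force: 0.0
time: 19.35
tool_pos: [639.6, -141.9, 7.2]
tcp_rot: [-180.0, 0.1, 178.1]
ft_force: [-1.5, 0.9, 6.6]
finger_gap: 28.0
grip_force: 81.0
time: 19.75
tool_pos: [637.6, -141.4, 145.8]
tcp_rot: [180.0, -0.2, 178.1]
ft_force: [1.4, -1.0, -5.7]
finger_gap: 28.1
grip_force: 79.8
```

```bash
python3 -m handwheel '[[0.008,0.03,0,0],[0.008,0.043,0,0],[0.008,0.043,0,0],[0.008,0.043,0,0],[0.008,0.043,0,0],[0.008,0.043,0,0],[0.008,0.043,0,0],[0.008,0.043,0,0],[0.008,0.043,0,0],[0.008,0.043,0,0]]';python3 -m handwheel '[[0.008,0.043,0,0],[0.008,0.042,0,0],[0,0,0.03,-2.95],[0,0,0.03,-2.95],[0,0,0.03,0],[0,0,0,0],[0,0,0,0]]'
python3 - <<'E'
from m import *
s=r.sense(); print(s['tool_pos'],s['ft_force'],s['tcp_rot'])
R,p=pose(); print((R.T@(np.array([559.5,363.1,6])-p)).round(1))
im=r.snapshot('wrist'); cv2.imwrite('pics/s2.png',im[:,:,::-1])
E
```

```text
time: 20.75
tool_pos: [571.5, 279.0, 144.7]
tcp_rot: [-179.9, -0.1, 178.1]
ft_force: [1.6, -0.6, -4.9]
finger_gap: 27.7
grip_force: 79.9
time: 21.45
tool_pos: [558.6, 362.4, 54.9]
tcp_rot: [-179.9, -0.2, -176.0]
ft_force: [0.6, 0.6, -4.2]
finger_gap: 27.8
grip_force: 80.3
[558.5683443  362.43584513  54.86431717] [ 0.61965786  0.55483101 -4.22574506] [-179.90937491   -0.19801235 -176.03830026]
[-1.1  0.7 48.9]
```

View pics/s2.png

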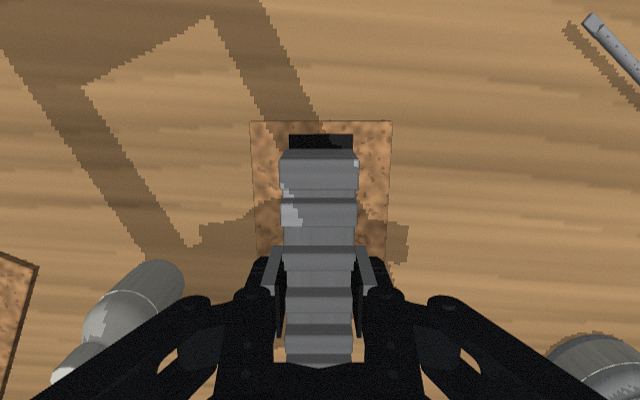

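Swage bar held straight, aligned with the bar silhouette (near edge at row 134, columns 289–352). The flux bottle at left is clear. Lower to just above contact and measure.

```bash
python3 -m handwheel '[[0,0,0.025,0],[0,0,0.014,0],[0,0,0.003,0],[0,0,0,0],[0,0,0,0]]'
python3 - <<'E'
from m import *
s=r.sense(); print(s['tool_pos'],s['ft_force'])
im=r.snapshot('wrist'); cv2.imwrite('pics/s3.png',im[110:270,220:420,::-1].repeat(3,0).repeat(3,1))
g=im.mean(2)
print(g[135:180,318:324].mean(1).round().astype(int))
for v in range(146,172,3): print(v,g[v,275:370].round().astype(int)[[*range(0,25)]],g[v,340:370].round().astype(int))
for v in (140,150,160):print(intool((320,v),s['tool_pos'][2]-6))
E
```

```text
time: 22.0
tool_pos: [560.6, 363.6, 15.6]
tcp_rot: [180.0, 0.1, -176.0]
ft_force: [-0.4, -0.8, -5.1]
finger_gap: 28.1
grip_force: 80.4
[560.6285232  363.5881716   15.60050254] [-0.3977413  -0.78947357 -5.1499184 ]
[ 95  93  74  34  11   9  15  11  10  16  15  11  12  30  60  68  66  66
  66  69  76  71  69  72  91 109 112 114 112 112 112 109 109 108 106 107
 110 109 109 112 114 114 112 111 112]
146 [90 84 83 67  8  3 12 18 22  3 15 17 14 14 18 14 15 10 11  9 12 21 16 16
 12] [ 33  33  30  35  37  37  34  34  32  35  39  37  30  28  34  33  29  36
  34  76 114 109 112 111 110 109 106 111 108 111]
149 [79 76 82 81  6 18 10 18  9 13 32 63 59 60 61 60 61 63 56 58 61 63 63 57
 62] [ 58  61  57  62  63  68  62  60  62  63  67  60  42  32  24  35  37  34
  36  93 113 104 104 107 106 107 109 113 114  99]
152 [76 78 75 75 15 11 10 20 31 68 72 70 65 68 67 69 68 68 68 65 68 65 67 66
 71] [ 69  68  65  67  68  68  75  73  72  72  71  74  75  77  39  30  31  30
  37 104 119 111 111 114 112 112 115 117 121 129]
155 [75 75 76 76 27  8 36 73 75 73 75 72 74 75 74 75 74 74 76 76 76 77 76 76
 81] [ 78 
[... 618 characters left out ...]
 113 110 111 115 112 113 113 113 116
 115 114 112 114 111 114 112] [111 110 112 111 113 111 115 110 110 112 111 109 115 111 111 110 170 162
 135  90 126 123 121 122 122 123 121 121 121 119]
167 [130 137 133 103  93 104 112 111 107 107 107 109 110 109 108 109 107 110
 113 110 109 105 109 104 110] [110 110 109 107 111 109 111 106 109 108 107 109 108 110 109 111 135 129
 114  97 123 121 126 119 124 125 124 128 130 129]
170 [141 141 139 118  89 104 109 110 108 106 105 106 107 105 109 105 110 109
 108 107 110 109 108 110 110] [110 102 110 108 110 107 108 104 108 106 110 105 106 104 105 109 107  98
  93 101 121 123 118 120 127 126 128 134 132 135]
[55.4  0.6  9.6]
[50.9  0.6  9.6]
[46.4  0.6  9.6]
```

View pics/s3.png

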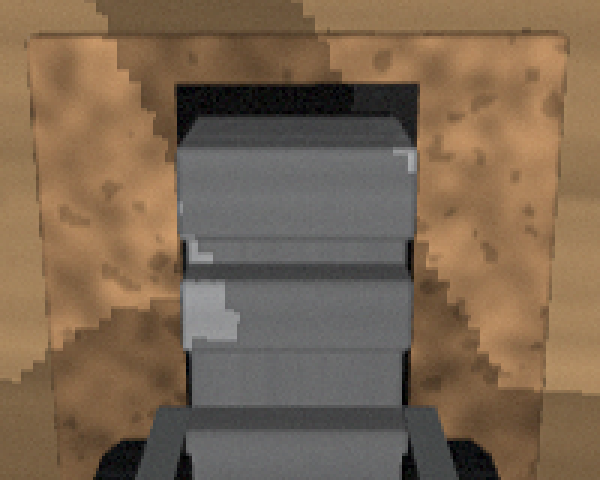

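```bash
python3 -m handwheel '[[0.0012,0,0,0],[0,0,0.002,0],[0,0,0,0],[0,0,0,0]]'
python3 - <<'E'
from m import *
s=r.sense(); print(s['tool_pos'],s['ft_force'])
g=r.snapshot('wrist').mean(2)
print(g[135:160,318:324].mean(1).round().astype(int)); print(g[149,275:300].round().astype(int),g[149,340:365].round().astype(int))
E
```

```text
time: 22.45
tool_pos: [559.2, 363.5, 13.2]
tcp_rot: [180.0, 0.1, -176.0]
ft_force: [-1.1, -0.3, 1.2]
finger_gap: 28.5
grip_force: 81.1
[559.21153335 363.53824191  13.23965491] [-1.10774924 -0.31748664  1.23340461]
[101  99  97  97  95  93  63  17  15  16  11  18  11  30  58  68  66  67
  67  68  72  71  69  72  91]
[86 87 90 28 15 22  2 14 19 17 45 58 62 57 57 60 58 59 61 61 57 60 59 60
 57] [ 59  60  64  65  64  67  64  66  65  62  61  59  42  30  36  35  26  34
  27  48 118 113 116 111 112]
```

Margins are 3.1 mm all round. Release and go to the grey anvil.

```bash
python3 -m handwheel '[[0,0,0,0],[0,0,0,0],[0,0,0,0],[0,0,0,0],[0,0,0,0],[0,0,-0.02,0],[0,0,-0.04,0],[0,0,-0.04,0],[0,0,-0.04,0]]' 0.0854;  python3 -m handwheel '[[0.0116,-0.0431,0,0],[0.0116,-0.0431,0,0],[0.0116,-0.0431,0,0],[0.0116,-0.0431,0,0],[0.0116,-0.0431,0,0],[0.0116,-0.0431,0,0],[0.0116,-0.0431,0,0],[0.0116,-0.0431,0,0],[0.0116,-0.0431,0,0],[0.0116,-0.0431,0,0]]';python3 -m handwheel '[[0,0,0,2],[0,0,0,0],[0,0,0,0]]'
python3 - <<'E'
from m import *
cm=cam('wrist'); im=r.snapshot('wrist')
q,d=shape(im,cm,46,(473,-75),75,grey); print(d)
R,p=pose(); print(p,(R.T@(np.array([473,-75,0])-p)).round(1))
cv2.imwrite('pics/a1.png',np.hstack([im,cv2.resize(q,(400,400))])[:,240:][:,:,::-1])
E
```

```text
time: 23.4
tool_pos: [558.4, 362.9, 153.5]
tcp_rot: [-180.0, -0.0, -176.0]
ft_force: [0.5, -0.1, -0.1]
finger_gap: 85.1
grip_force: 0.0
time: 24.4
tool_pos: [472.3, -76.5, 152.6]
tcp_rot: [-180.0, 0.0, -176.0]
ft_force: [0.8, 0.2, -0.3]
finger_gap: 85.6
grip_force: 0.0
time: 24.7
tool_pos: [472.9, -74.6, 152.4]
tcp_rot: [180.0, 0.0, -178.0]
ft_force: [-0.3, 0.6, 0.0]
finger_gap: 85.4
grip_force: 0.0
{'rect': array([470.8, -74.8]), 'size': array([104.5,  30.5]), 'yaw': 0.0, 'cen': array([470.8, -74.9]), 'area': 2455}
[472.97823348 -74.24974263 152.30957731] [  0.   -0.8 152.3]
```

View pics/a1.png

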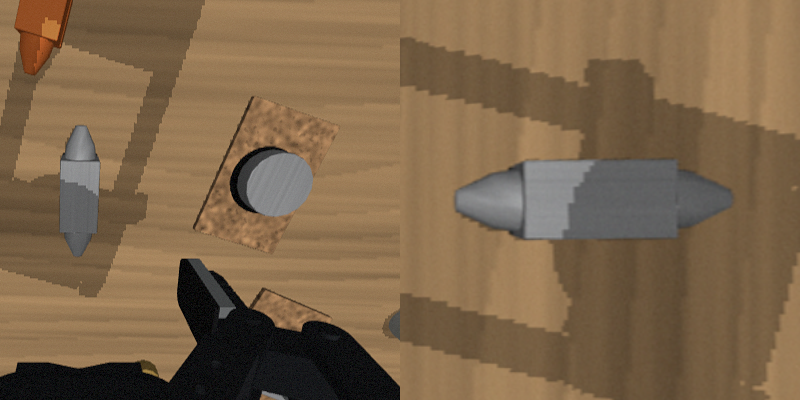

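The grey anvil is centred at (473.4,-74.8), yaw about 0.5, body 57 mm long, right under the tool. The orange one at upper left stays clear. The disc sits on its pad, though its height shifts it in this view. Grip the anvil above the waist.

```bash
python3 -m handwheel '[[0,-0.0005,0.04,1.5],[0,0,0.04,0],[0,0,0.04,0],[0,0,0.013,0],[0,0,0.005,0],[0,0,0,0],[0,0,0,0]]'; python3 -m handwheel '[[0,0,0,0],[0,0,0,0],[0,0,0,0],[0,0,0,0],[0,0,0,0],[0,0,0,0],[0,0,0,0],[0,0,0,0]]' 0.01 80;python3 -m handwheel '[[0,0,-0.02,0],[0,0,-0.04,0],[0,0,-0.04,0],[0,0,-0.03,0]]'
```

```text
time: 25.45
tool_pos: [474.7, -75.6, 16.4]
tcp_rot: [-180.0, 0.2, -179.5]
ft_force: [-0.3, 0.2, 0.8]
finger_gap: 85.4
grip_force: 0.0
time: 26.25
tool_pos: [473.5, -75.5, 15.0]
tcp_rot: [-180.0, 0.1, -179.5]
ft_force: [-0.1, 0.9, 6.0]
finger_gap: 28.7
grip_force: 80.8
time: 26.65
tool_pos: [472.3, -75.3, 145.4]
tcp_rot: [180.0, -0.0, -179.5]
ft_force: [1.5, 0.3, -6.5]
finger_gap: 29.2
grip_force: 80.7
```

```bash
python3 -m handwheel '[[0.0141,-0.0367,0,0],[0.0141,-0.0367,0,0],[0.0141,-0.0367,0,0],[0.0141,-0.0367,0,0],[0.0141,-0.0367,0,0],[0,0,0.03,6.6],[0,0,0.03,6.6],[0,0,0.03,6.6],[0,0,0,0],[0,0,0,0]]';python3 -m handwheel '[[0,0,0.02,0],[0,0,0.01,0],[0,0,0.003,0],[0,0,0,0],[0,0,0,0]]'
python3 - <<'E'
from m import *
s=r.sense(); print(s['tool_pos'],s['ft_force'],s['tcp_rot'])
im=r.snapshot('wrist'); cv2.imwrite('pics/a2.png',im[90:290,220:420,::-1].repeat(3,0).repeat(3,1))
E
```

```text
time: 27.65
tool_pos: [402.7, -258.6, 53.4]
tcp_rot: [179.9, -0.2, 160.9]
ft_force: [0.2, -0.8, -6.1]
finger_gap: 28.6
grip_force: 81.2
time: 28.15
tool_pos: [404.5, -259.9, 22.3]
tcp_rot: [-180.0, 0.1, 160.7]
ft_force: [-0.3, -0.2, -7.0]
finger_gap: 28.6
grip_force: 81.7
[ 404.48412861 -259.90373051   22.26464273] [-0.33648915 -0.17696247 -6.99699975] [-1.79974499e+02  6.69924688e-02  1.60715740e+02]
```

View pics/a2.png

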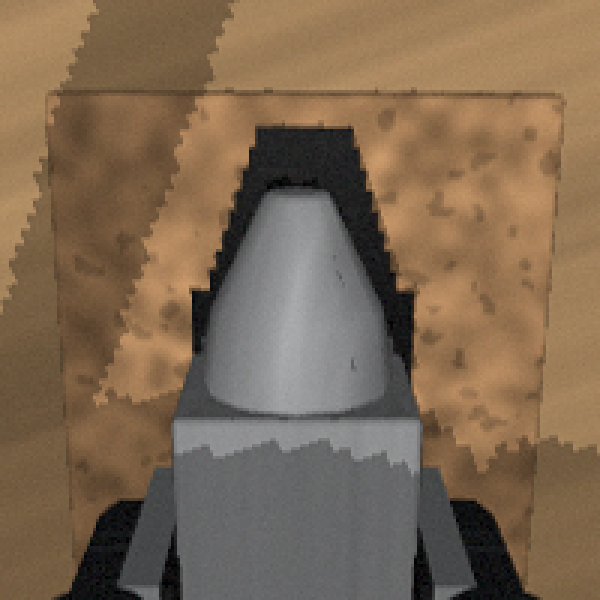

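The anvil is held square over its silhouette, still about 1.5 mm above the pad. In the crop, the silhouette tip is at row 127, its shoulder at row 292 (columns 192–413). The body's top front edge is at row 418 (columns 175–420), the horn tip at (299,190).

```bash
python3 - <<'E'
from m import *
f=lambda x,y,z:intool((220+x/3,90+y/3),z)
for z in(-34,-31.4,-29): print('body front',f(174,418,z),f(420,418,z))
print('sil tip',f(257,127,16.3),f(354,127,16.3),'shoulder',f(192,292,16.3),f(414,292,16.3))
print('horn tip', [f(299,188,z) for z in(-25,-20,-15,-10)])
E
```

```text
body front [ 30.1 -13.8 -34. ] [ 30.1  14.4 -34. ]
body front [ 29.  -14.1 -31.4] [ 29.1  14.8 -31.4]
body front [ 28.1 -14.5 -29. ] [ 28.1  15.1 -29. ]
sil tip [58.1 -5.9 16.3] [58.1  9.1 16.3] shoulder [ 31.8 -16.6  16.3] [31.8 19.3 16.3]
horn tip [array([ 55.2,   0.5, -25. ]), array([ 54.4,   0.5, -20. ]), array([ 53.6,   0.6, -15. ]), array([ 52.8,   0.6, -10. ])]
```

```bash
python3 -m handwheel '[[0.0006,0.0011,0,0],[0,0,0.0015,0],[0,0,0,0],[0,0,0,0]]'
python3 - <<'E'
from m import *
s=r.sense(); print(s['tool_pos'],s['ft_force'])
E
```

```text
time: 28.6
tool_pos: [404.2, -258.5, 21.0]
tcp_rot: [-180.0, 0.1, 160.7]
ft_force: [-3.6, 2.7, 6.4]
finger_gap: 28.9
grip_force: 82.9
[ 404.24760286 -258.54039451   21.01371399] [-3.62618868  2.73017863  6.41558502]
```

```bash
python3 -m handwheel '[[0,0,-0.0005,0],[0,0,0,0],[0,0,0,0],[0,0,0,0]]'; python3 -m handwheel '[[0,0,0,0],[0,0,0,0],[0,0,0,0],[0,0,0,0],[0,0,0,0],[0,0,-0.02,0],[0,0,-0.04,0],[0,0,-0.04,0],[0,0,-0.04,0],[0,0,0,0]]' 0.0854
python3 -m handwheel '[[-0.01,0.04,-0.01,0],[-0.01,0.04,-0.01,0],[-0.01,0.04,-0.01,0],[-0.01,0.04,-0.01,0],[-0.01,0.04,-0.01,0],[-0.01,0.04,-0.01,0],[0,0,0,0],[0,0,0,0]]'
python3 - <<'E'
from m import *
cm=cam('wrist'); im=r.snapshot('wrist'); T=[]
for n,z,c in [("dome",46,(644,123)),("disc",30,(463.5,87)),("anvil",52,(404,-259))]:
    q,d=shape(im,cm,z,c,75,grey); print(n,d); T.append(q)
    T.append(rectify(im,cm,6,*c,75))
cv2.imwrite('pics/f.png',im[:,:,::-1])
E
```

```text
time: 29.0
tool_pos: [404.3, -258.5, 21.0]
tcp_rot: [-180.0, 0.1, 160.7]
ft_force: [-1.8, 2.7, 6.2]
finger_gap: 28.7
grip_force: 82.9
time: 30.0
tool_pos: [406.9, -260.8, 167.2]
tcp_rot: [-179.8, 0.6, 160.7]
ft_force: [1.1, 0.2, -0.1]
finger_gap: 85.2
grip_force: 0.0
time: 30.8
tool_pos: [539.8, -50.8, 219.6]
tcp_rot: [-180.0, -0.0, 160.8]
ft_force: [-0.1, -0.5, 0.8]
finger_gap: 85.7
grip_force: 0.0
dome {'rect': array([641.7, 123.2]), 'size': array([46. , 44.7]), 'yaw': -22.5, 'cen': array([642.2, 123. ]), 'area': 1875}
disc {'rect': array([462. ,  86.2]), 'size': array([53.5, 53. ]), 'yaw': -90.0, 'cen': array([462.1,  86.4]), 'area': 2180}
anvil {'rect': array([ 405. , -257.1]), 'size': array([104.8,  34.1]), 'yaw': -20.4, 'cen': array([ 405. , -256.2]), 'area': 2501}
```

View pics/f.png

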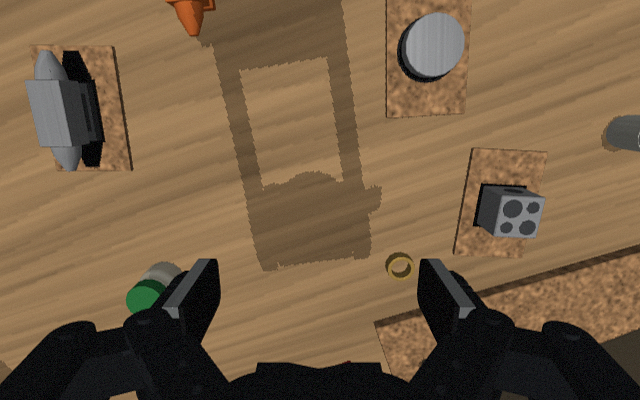

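All the tools stand upright on their silhouettes: anvil at (62,110), disc at (433,46), doming block at (512,212). The jar is standing and the gripper is clear. Hand in.

```bash
python3 -c "
from bench import r
print(r.hand_in())"
```

```text
the job is handed in; nothing more can be done
None
```

I stood all four tools upright on their silhouettes, let go of them and handed the job in at about 31 s, never touching the flux bottle or jar; margins measured about 3 mm for three tools (the anvil's last shift and the released swage bar weren't re-measured), and I viewed 16 pictures, two over the limit of 14.

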